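# Take the punch cassette off its storage peg and load it in the press rack

## Robot

A 6-joint arm with a two-finger parallel gripper is mounted at the origin on the work surface. World frame = base frame: x ahead of the robot, y to its left, z up, the work surface at z = 0. Lengths are in m, angles in rad, forces in N, time in s.
With the tool pointing down it reaches from about 0.35 to 0.775 m from the base axis. Payload 5.5 kg.
Tool frame: the origin (TCP) lies at the very end of the fingers, on their centre line; the grasp point (between the pads) lies 19 mm behind it (arm.grasp_offset is the distance from the TCP to the grasp point, in m); z points along the fingers, y is the direction in which the jaws open and shut (so a half turn about z gives the same grasp; the last joint's range is limited). The gripper opens to 85 mm and grips with 20 to 120 N. Pads are 22 mm wide; open, the fingers measure 114 mm over their backs; the gripper's body (76 mm by 85 mm) begins 54 mm behind the grasp point. The pads swing forward as they close: fully open they stand 13 mm farther back than shut.
Start: joints at [-1.292, 0.313, 0.046, 1.304, 0, 1.431], TCP at [0.234, -0.525, 0.231] pointing down, gripper open.
Joint ranges: [-2.76, 2.76], [-0.86, 1.69], [-1.03, 1.26], [-2.2, 2.34], [-1.47, 1.5], [-3.14, 3.14]. Speed limits (rad/s): [2.57, 2.57, 3.14, 3.14, 3.14, 3.14].

## Interface

Orientations are given as a 3x3 rotation matrix whose columns are the frame's x, y, z axes.
In Python, from plant import telemetry, optics, arm, nets gives the robot as it stands.
- The arm moves only by the tool arm_command, never from a script. Its argument "steps" is a list of rows, each a list of 2 entries, a list of its own where there are three numbers: the shift along the world's x, y, z in mm, then the turn about the world's z in degrees. In form: [[[tx, ty, tz], turn], ...]. A call has 1 to 20 rows; each row is the pose to reach, as a shift and turn from the pose commanded when the call began; what a row does not reach only later rows make up. A row lasts 1/10 s, in which the tool goes at most 50 mm and 8.59 degrees, less where a joint would pass 70% of its speed; a pose out of reach is approached as far as the arm can. A call with a gripper value outside its range is refused whole. "gripper" is the opening, from 0 (shut) to 1 (fully open), set as the call begins (left out, the last holds). The fingers move at their own pace and stop on an object; "squeeze" is the grip in N (left out, the last holds). Time passes only in rows, so rows that repeat a pose let the fingers close. It gives the time, the measured TCP pose, the force and the opening at its end, in the units of the state.
- telemetry.get_state(): the state, without advancing time (a new reading comes with each control period).
- optics.grab_frame(name): name is "scene" or "top" or "wrist"; returns a dict with "pixels" (480x640x3 uint8, red, green, blue), "fx", "fy", "cx", "cy" (pixels), "extrinsics" (4x4, takes a point from world to camera coordinates). Camera axes: x right, y down, z forward; pixel columns grow to the right and rows downward; lengths in m; the calibration is good to about 2 mm. The wrist camera is an equidistant fisheye: a pixel r from the principal point sees the ray r / f radians off the axis. A picture is of the moment at which its call begins. There is no depth.
- arm.hand_in(): hands the job in, once; it reports no verdict.
Trained networks look in the newest picture that a camera, given by its name, has taken for a name from the list of things; names that differ only in an ending like _2 or _b are one class to them, and where a whole thing is asked for, a point or a joint stands for the part that bears it (a point fixed in the world has none). Each returns a list of dicts, best first, with "conf" (0 to 1); they miss things now and then, are a little off and sometimes report something else, mostly with a low value. They report only what shows in the picture. A call takes as long as a camera call.
- nets.spot_in(camera, target): "at" ([column, row] in pixels, amid what is visible of it).
The state is a dict: "time_s": time; "joint_positions": joint angles; "joint_velocities": joint speeds; "joint_torque": joint torques, N m; "position": TCP position; "ee_rot": TCP orientation; "contact_force": force on the tool from outside, world axes, zero at the start; "ft_torque": the same for the moment, N m; "width": finger opening in m.
Only numpy, scipy, OpenCV 4.12 (cv2) and the standard library are available. Lean on these libraries where they do the work, as an engineer would, in place of code of your own. Each camera call takes 0.05 s, during which the arm holds its last target. There are 200 camera calls.

## Task

Take the blue punch cassette off the storage peg by its orange top end: lift it enough to clear the peg's upturned tip, but not so far that the hole's lower edge forces the peg up, and slide it off with a light hand, feeling for the peg because its slope is different every time. Then stand the cassette upright in the slot of the green rack, foot fully down on the slot's floor, and let go. Never force the peg, and leave the jar, the tin and the brush where they are.

Things in the scene. Friction and masses are not known exactly. Their poses are not given: they have to be found in the camera images.
- cassette: Punch cassette, 139 mm tall, about 0.16 kg, hanging upright on the peg. Origin: centre of its foot; z up, x through its thickness, y across. Foot block blue, 16 (x) x 56 (y) mm, to z = 60 mm, brass disc on each face; then aluminium plate 4 mm thick, 44 mm wide, to z = 105, with the hole; on top the orange pick end. The foot starts about 140 mm above the table. May face either way in the rack.
- cassette_hole (a point): Centre of the cassette's hole, 85.5 mm above its foot. The hole is rectangular, 16 mm wide (y) and 19 mm high (z = 76 to 95 mm above the foot), through the 4 mm plate along x. At the start its upper edge rests on the peg, within 4 mm (x) of straight above the stand's origin.
- cassette_grip (a point): Centre of the orange pick end, 122 mm above the foot: a block 12 (x) x 44 (y) mm from z = 105 to 139 mm. Grasp it from above, fingers in front and behind (closing along x), fingertips no lower than 104 mm above the foot to stay clear of the peg.
- stand: Fixed storage stand. Origin on the table straight below where the cassette hangs. Green base 12 mm thick, x = -90 to +100, y = -55 to +55 mm. Post with black clamp on top (x = +50 to +82, y = -18 to +18 mm, top 243 mm above the table). Its steel peg points along the stand's -x, out of the clamp. More than 10 N between cassette and stand (peg included) bends the peg and fails the job.
- stand_peg (a point): Point of the peg's axis 232 mm above the stand's origin, where the cassette hangs; stand's axes. Peg 6 mm thick; from here the shank runs straight 75 mm outward (-x), then turns up square: the tip, 6 mm thick, rises 10 mm above the shank's top. Unreported slope, new each start: from 0.10 rad falling to 0.25 rad rising outward, pivoting here. Yields 1 mm per 8 N up or down, rigid endways.
- rack: Fixed green rack, base 100 (x) x 130 (y) x 12 mm, one slot open at the top. Origin: centre of its underside. Slot inside 23 (x) x 66 (y) mm, walls' top 52 mm above the table; a flared steel lip up to about 61 mm on the two long sides guides the foot in. The cassette's thickness goes along the rack's x.
- rack_floor (a point): Centre of the slot's floor, 12 mm above the table; axes as the rack's.
- jar: Bystander: jar with a white cap, 52 mm across, 75 mm tall; origin at the centre of its underside.
- tin: Bystander: steel tin, 60 mm across, 45 mm tall; origin at the centre of its underside.
- brush: Bystander: brush with a wooden handle lying flat on the bench, about 200 mm long, off to the right of the robot.

How it is judged:
By the outcome, as a careful person would: the job done as asked, in the order asked, and still so for the second after the job is handed in, with the robot touching nothing.
It also fails if it takes over 61 s, if anything falls off the work surface, if the arm or the gripper's body presses on something with over 40 N, if the wrist force passes 120 N, or if a joint passes its speed limit or range.

## Working session

There is one attempt and no reset: what is moved stays moved. The work goes in short steps, Python scripts to look and compute and a tool call to move; the robot and the scene stay as the last step left them, time stands still between calls to the robot, and variables do not carry over. Pictures are saved under pics/ and viewed, about 8 in all and at most 12, crops included, and the job is handed in when it is done.

Besides the shell and the picture viewer there is one more tool, called as name(argument=value, ...) on one line, values as JSON. arm_command: Moves the arm, as the interface text tells. Its arguments: {"type":"object","properties":{"steps":{"type":"array","items":{"type":"array"}},"gripper":{"type":"number"},"squeeze":{"type":"number"}},"required":["steps"]}

```bash
mkdir -p pics; ls; cat > h.py <<'E'
import numpy as np,cv2
from plant import telemetry,optics,arm,nets
def P(f,p):
    E=np.array(f["extrinsics"]);c=E[:3,:3]@np.array(p)+E[:3,3]
    return np.array([f["fx"]*c[0]/c[2]+f["cx"],f["fy"]*c[1]/c[2]+f["cy"]])
def ray(f,px):
    E=np.array(f["extrinsics"]);R=E[:3,:3]
    d=R.T@np.array([(px[0]-f["cx"])/f["fx"],(px[1]-f["cy"])/f["fy"],1]);return -R.T@E[:3,3],d
def atz(f,px,z):
    o,d=ray(f,px);return o+d*(z-o[2])/d[2]
def save(f,n,crop=None,s=1):
    im=f["pixels"][...,::-1]
    if crop: im=im[crop[1]:crop[3],crop[0]:crop[2]]
    cv2.imwrite("pics/"+n,cv2.resize(im,None,fx=s,fy=s,interpolation=cv2.INTER_CUBIC))
def tri(f1,p1,f2,p2):
    o1,d1=ray(f1,p1);o2,d2=ray(f2,p2)
    t=np.linalg.lstsq(np.c_[d1,-d2],o2-o1,rcond=None)[0]
    a,b=o1+t[0]*d1,o2+t[1]*d2;return (a+b)/2,np.linalg.norm(a-b)
E
python3 - <<'E'
from h import *
np.set_printoptions(precision=4,suppress=True)
for c in ("scene","top"):
    f=optics.grab_frame(c);save(f,c+"1.png")
    E=np.array(f["extrinsics"]);print(c,f["fx"],-E[:3,:3].T@E[:3,3],E[2,:3])
    for n in "cassette cassette_hole cassette_grip stand stand_peg rack rack_floor jar tin".split():
        print(n,[(np.round(d["at"],1),round(d["conf"],2)) for d in nets.spot_in(c,n)[:2]])
print(telemetry.get_state())
E
```

```text
pics
scene 571.7727985797325 [ 1.34   -0.1094  0.8961] [-0.7179  0.0193 -0.6959]
cassette [(array([225.7, 200.9]), 0.61)]
cassette_hole [(array([229.1, 198.2]), 0.64), (array([359.8, 241.9]), 0.18)]
cassette_grip [(array([227.3, 198.4]), 0.83)]
stand [(array([240.1, 281.6]), 0.8)]
stand_peg [(array([237.6, 280.8]), 0.76)]
rack [(array([443.1, 301.7]), 0.55)]
rack_floor [(array([441.8, 296. ]), 0.64)]
jar []
tin [(array([357.9, 241.9]), 0.82)]
top 519.8397949064185 [ 0.3803 -0.1127  1.0858] [ 0.223   0.0107 -0.9748]
cassette [(array([390.6, 265.7]), 0.6)]
cassette_hole []
cassette_grip [(array([392.7, 266.2]), 0.78)]
stand [(array([377. , 282.7]), 0.79)]
stand_peg [(array([378.7, 282.3]), 0.6)]
rack [(array([185.7, 255.8]), 0.84)]
rack_floor [(array([182.8, 257.4]), 0.67)]
jar [(array([276.4, 186.9]), 0.84)]
tin [(array([252.7, 332.7]), 0.74), (array([276.4, 184.9]), 0.49)]
{'time_s': 1.0, 'joint_positions': array([-1.2916,  0.3132,  0.0462,  1.3036, -0.    ,  1.4312]), 'joint_velocities': array([-0.0004, -0.    ,  0.0002,  0.0005, -0.0006,  0.0006]), 'joint_torque': array([  0.0017, -48.0474,  29.8818,   0.0002,  -0.0001,  -0.    ]), 'position': array([ 0.2338, -0.5254,  0.2314]), 'ee_rot': array([[ 0.9136,  0.4066,  0.    ],
       [ 0.4066, -0.9136, -0.0002],
       [-0.    ,  0.0002, -1.    ]]), 'contact_force': array([-0.3353,  0.0074,  0.5476]), 'ft_torque': array([ 0.0479, -0.0041, -0.0345]), 'width': 0.08510200256503923}
```

View pics/scene1.png

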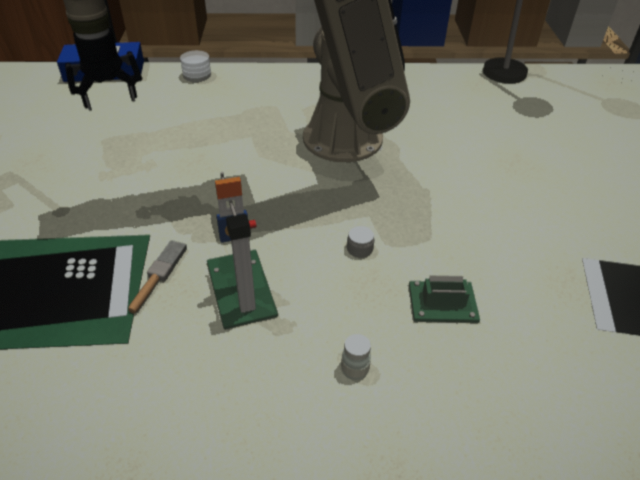

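View pics/top1.png

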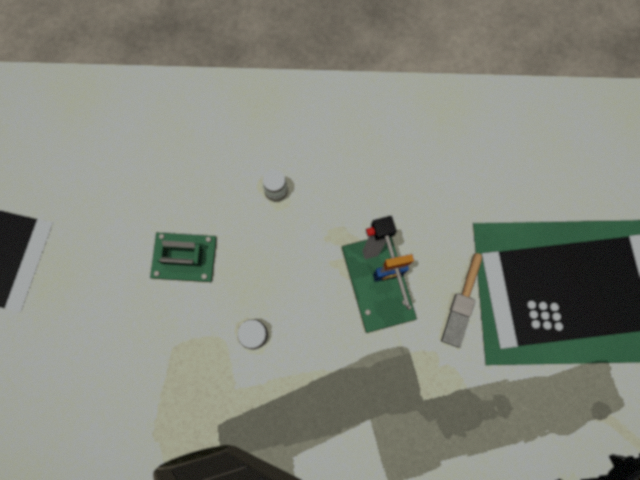

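The scene view shows the stand at (240,290) with the orange end at (228,187), and the rack at (444,300). In the top view the peg runs from the clamp at (384,226) to its tip at (407,303), the orange end is at (399,262) and the rack slot at (180,252). Next I'll segment by colour and rectify to metric planes.

```bash
python3 - <<'E'
from h import *
np.set_printoptions(precision=4,suppress=True)
f=optics.grab_frame("top");g=optics.grab_frame("scene")
def rect(f,roi,lo,hi,z,nm):
    hsv=cv2.cvtColor(f["pixels"],cv2.COLOR_RGB2HSV);m=cv2.inRange(hsv,lo,hi)
    k=np.zeros_like(m);x0,y0,x1,y1=roi;k[y0:y1,x0:x1]=m[y0:y1,x0:x1]
    ys,xs=np.nonzero(k);w=np.array([atz(f,(x,y),z)[:2]*1000 for x,y in zip(xs,ys)],np.float32)
    r=cv2.minAreaRect(w);print(nm,len(w),"rect c",r[0],"size",r[1],"ang",r[2],"mean px",xs.mean(),ys.mean())
    return r
G=((40,90,20),(90,255,140));O=((3,150,100),(20,255,255))
rect(f,(335,225,420,340),*G,.012,"stand top")
rect(f,(145,225,222,290),*G,.012,"rack top")
rect(g,(200,245,285,330),*G,.012,"stand scene")
rect(g,(400,275,490,330),*G,.012,"rack scene")
rect(f,(375,250,425,275),*O,.279,"orange top")
rect(g,(205,170,250,205),*O,.279,"orange scene")
save(f,"topc.png",(140,200,440,340),2.6);save(g,"scc.png",(190,160,300,330),3.4)
E
```

```text
stand top 3057 rect c (550.8648071289062, -238.72837829589844) size (182.83091735839844, 103.5959243774414) ang 16.63112449645996 mean px 375.21720641151455 289.76283938501797
rack top 1901 rect c (592.3120727539062, 172.025390625) size (125.07301330566406, 94.23237609863281) ang 87.98138427734375 mean px 184.96159915833772 258.2724881641241
stand scene 1679 rect c (557.5308837890625, -239.48770141601562) size (182.99107360839844, 103.5693588256836) ang 16.774456024169922 mean px 239.63013698630138 287.03513996426443
rack scene 271 rect c (595.2093505859375, 172.1439971923828) size (121.6928939819336, 94.43159484863281) ang 88.28706359863281 mean px 447.45387453874537 308.9594095940959
orange top 200 rect c (543.0853271484375, -240.21078491210938) size (12.52299690246582, 42.862388610839844) ang 13.169307708740234 mean px 398.55 260.835
orange scene 112 rect c (550.670654296875, -241.09185791015625) size (13.057088851928711, 41.281402587890625) ang 14.66946029663086 mean px 227.55357142857142 180.82142857142858
```

View pics/topc.png

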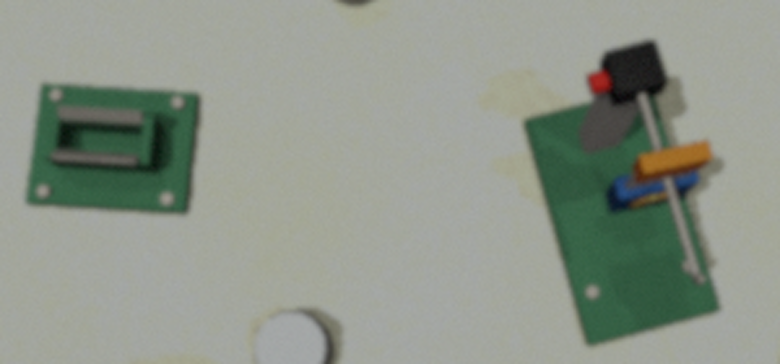

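View pics/scc.png

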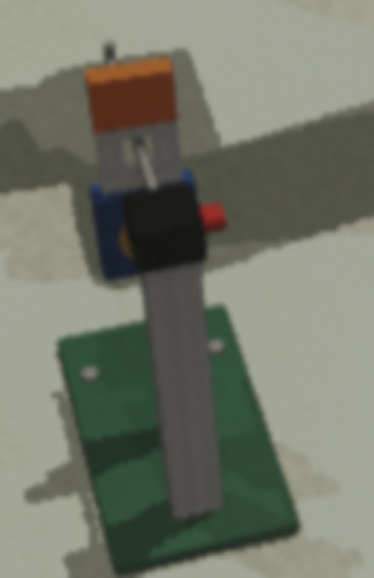

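The crops show the hole's shank entry, the rack's slot along y, and the tip end at top px (405,304) and scene px (222,174). Stand axis is about 16.7°. I'll triangulate the tip for the slope.

```bash
python3 - <<'E'
from h import *
np.set_printoptions(precision=4,suppress=True)
f=optics.grab_frame("top");g=optics.grab_frame("scene")
for a in ((404,300),(405,302),(406,304)):
  print(tri(f,a,g,(222.2,173.8)))
u=np.array([np.cos(.2915),np.sin(.2915)]);o=np.array([.5492,-.2405])
for a in (-.1,0,.1,.2,.25):
  x=-.078*np.cos(a)-.013*-np.sin(a)*-1; z=.232+.078*np.sin(a)+.013*np.cos(a)
  x=-.078*np.cos(a)+.013*np.sin(a)
  p=[*(o+u*x),z];print(a,P(f,p),P(g,p))
print(P(f,[.5492,-.2405,.279]),P(g,[.5492,-.2405,.279]))
E
```

```text
(array([ 0.4858, -0.257 ,  0.2444]), np.float64(0.006616855134187372))
(array([ 0.4828, -0.2582,  0.2422]), np.float64(0.005187983015852481))
(array([ 0.4799, -0.2594,  0.24  ]), np.float64(0.0037546097037207205))
-0.1 [409.2054 308.0588] [221.6992 173.109 ]
0 [409.896  307.0047] [221.3661 170.0332]
0.1 [410.4391 305.4695] [221.1163 167.2199]
0.2 [410.8247 303.4582] [220.9535 164.699 ]
0.25 [410.9557 302.2773] [220.9058 163.5573]
[399.0134 257.035 ] [227.9534 180.3079]
```

arm_command(steps=[[[40, 40, 60], 8], [[80, 80, 90], 16], [[120, 110, 90], 24], [[160, 140, 90], 32], [[190, 170, 90], 40], [[220, 200, 90], 48], [[250, 230, 90], 56], [[280, 255, 90], 64], [[300, 275, 90], 72], [[313, 285, 90], 80], [[313, 285, 90], 82.7], [[313, 285, 90], 82.7], [[313, 285, 90], 82.7]], gripper=0.55)

```text
time_s: 2.5
position: [0.5468, -0.2404, 0.3212]
ee_rot: [[-0.286, 0.958, -0.0], [0.958, 0.286, 0.0], [0.0, -0.0, -1.0]]
contact_force: [-0.2, -0.8, -0.1]
width: 0.0474
```

```bash
python3 - <<'E'
from h import *
np.set_printoptions(precision=4,suppress=True)
w=optics.grab_frame("wrist");save(w,"w1.png")
E=np.array(w["extrinsics"])
def PW(p):
    c=E[:3,:3]@np.array(p)+E[:3,3];th=np.arctan2(np.hypot(c[0],c[1]),c[2]);ph=np.arctan2(c[1],c[0])
    return np.array([w["cx"]+w["fx"]*th*np.cos(ph),w["cy"]+w["fy"]*th*np.sin(ph)])
print("cam",-E[:3,:3].T@E[:3,3],E[2,:3])
print("orange",PW([.547,-.2405,.279]))
u=np.array([np.cos(.2915),np.sin(.2915)]);o=np.array([.5482,-.2405])
for a in (-.1,0,.1,.2):
  x=-.078*np.cos(a)+.013*np.sin(a);print(a,PW([*(o+u*x),.232+.078*np.sin(a)+.013*np.cos(a)]))
E
```

```text
cam [ 0.5261 -0.1711  0.4641] [ 0.0799 -0.2677 -0.9602]
orange [315.6905 278.5356]
-0.1 [198.4237 255.0353]
0 [196.2005 258.7511]
0.1 [195.0726 262.6474]
0.2 [195.1585 266.7009]
```

View pics/w1.png

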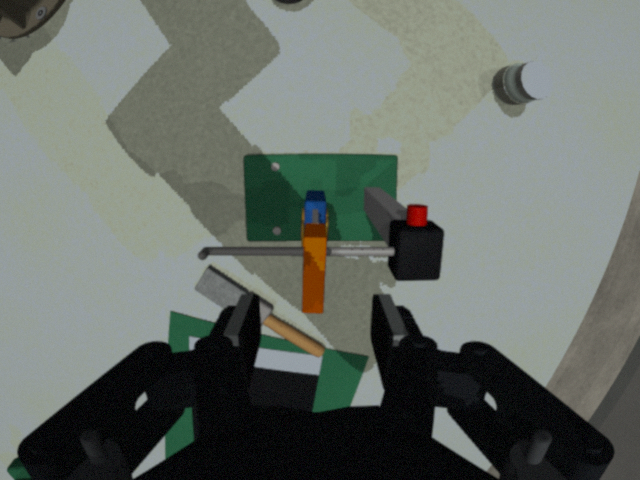

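Wrist view: the orange end (centre about (314,275)) is within 2 mm of where I expected. The tip at (203,254) suggests a slope near zero or slightly falling. I'll descend and grip with a moderate squeeze.

arm_command(steps=[[[0, 0, -20], 0], [[0, 0, -40], 0], [[0, 0, -55], 0], [[0, 0, -65], 0], [[0, 0, -73], 0], [[0, 0, -73], 0], [[0, 0, -73], 0]])

```text
time_s: 3.25
position: [0.5469, -0.2406, 0.2489]
ee_rot: [[-0.287, 0.958, 0.001], [0.958, 0.287, -0.0], [-0.001, 0.001, -1.0]]
contact_force: [0.4, 0.3, 0.3]
width: 0.047
```

arm_command(steps=[[[0, 0, 0], 0], [[0, 0, 0], 0], [[0, 0, 0], 0], [[0, 0, 0], 0], [[0, 0, 0], 0], [[0, 0, 0], 0], [[0, 0, 0], 0], [[0, 0, 0], 0]], gripper=0, squeeze=25)

```text
time_s: 4.05
position: [0.547, -0.2405, 0.2486]
ee_rot: [[-0.287, 0.958, 0.001], [0.958, 0.287, -0.0], [-0.001, 0.0, -1.0]]
contact_force: [0.2, -1.1, 3.7]
width: 0.0114
```

arm_command(steps=[[[0, 0, 1], 0], [[0, 0, 2], 0], [[0, 0, 2], 0], [[0, 0, 2], 0]], squeeze=45)

```text
time_s: 4.45
position: [0.5465, -0.2401, 0.2497]
ee_rot: [[-0.287, 0.958, -0.001], [0.958, 0.287, 0.001], [0.001, -0.001, -1.0]]
contact_force: [-0.4, 0.9, -2.0]
width: 0.0115
```

arm_command(steps=[[[0, 0, 1], 0], [[0, 0, 2], 0], [[0, 0, 3], 0], [[0, 0, 3], 0], [[0, 0, 3], 0]])

```text
time_s: 4.95
position: [0.5469, -0.2404, 0.2534]
ee_rot: [[-0.287, 0.958, 0.0], [0.958, 0.287, -0.0], [-0.0, 0.0, -1.0]]
contact_force: [0.6, -1.0, -1.8]
width: 0.0112
```

arm_command(steps=[[[-4, -1.2, 0], 0], [[-8, -2.4, 0], 0], [[-12, -3.6, 0], 0], [[-16, -4.8, 0], 0], [[-20, -6, 0], 0], [[-24, -7.2, 0], 0], [[-24, -7.2, 0], 0], [[-24, -7.2, 0], 0]])

```text
time_s: 5.75
position: [0.5228, -0.2476, 0.2534]
ee_rot: [[-0.287, 0.958, 0.0], [0.958, 0.287, -0.0], [-0.0, 0.0, -1.0]]
contact_force: [-0.2, 0.0, -1.2]
width: 0.0109
```

arm_command(steps=[[[0, 0, -1], 0], [[0, 0, -2], 0], [[0, 0, -3], 0], [[0, 0, -3], 0], [[0, 0, -3], 0]])

```text
time_s: 6.25
position: [0.5229, -0.2475, 0.2502]
ee_rot: [[-0.287, 0.958, -0.0], [0.958, 0.287, 0.0], [0.0, -0.0, -1.0]]
contact_force: [-0.6, -0.5, -1.4]
width: 0.0109
```

Still free at 0.2504, so I'll keep lowering in small steps.

arm_command(steps=[[[0, 0, -0.5], 0], [[0, 0, -1], 0], [[0, 0, -1], 0], [[0, 0, -1], 0]])

```text
time_s: 6.65
position: [0.5228, -0.2476, 0.2493]
ee_rot: [[-0.287, 0.958, 0.0], [0.958, 0.287, -0.0], [-0.0, 0.0, -1.0]]
contact_force: [0.4, 0.3, -1.8]
width: 0.0112
```

arm_command(steps=[[[0, 0, -0.3], 0], [[0, 0, -0.6], 0], [[0, 0, -0.6], 0], [[0, 0, -0.6], 0]])

```text
time_s: 7.05
position: [0.5229, -0.2476, 0.2489]
ee_rot: [[-0.287, 0.958, 0.0], [0.958, 0.287, -0.0], [-0.0, 0.0, -1.0]]
contact_force: [-0.3, 0.8, -0.1]
width: 0.0113
```

arm_command(steps=[[[0, 0, -0.3], 0], [[0, 0, -0.3], 0], [[0, 0, -0.3], 0]])

```text
time_s: 7.35
position: [0.5229, -0.2476, 0.2487]
ee_rot: [[-0.287, 0.958, 0.0], [0.958, 0.287, -0.0], [-0.0, 0.0, -1.0]]
contact_force: [-0.6, -0.2, 1.6]
width: 0.0111
```

arm_command(steps=[[[0, 0, 1.5], 0], [[0, 0, 3], 0], [[-4, -1.2, 3], 0], [[-8, -2.4, 3], 0], [[-12, -3.6, 3], 0], [[-16, -4.8, 3], 0], [[-20, -6, 3], 0], [[-24, -7.2, 3], 0], [[-24, -7.2, 3], 0], [[-24, -7.2, 3], 0]])

```text
time_s: 8.35
position: [0.4988, -0.2548, 0.2515]
ee_rot: [[-0.287, 0.958, 0.0], [0.958, 0.287, -0.0], [-0.0, 0.0, -1.0]]
contact_force: [0.1, 0.4, -0.8]
width: 0.0112
```

arm_command(steps=[[[0, 0, -1], 0], [[0, 0, -2], 0], [[0, 0, -2], 0], [[0, 0, -2], 0]])

```text
time_s: 8.75
position: [0.4989, -0.2547, 0.2493]
ee_rot: [[-0.287, 0.958, -0.0], [0.958, 0.287, 0.0], [0.0, -0.0, -1.0]]
contact_force: [0.2, 0.8, -1.0]
width: 0.0115
```

arm_command(steps=[[[0, 0, -0.4], 0], [[0, 0, -0.7], 0], [[0, 0, -0.7], 0], [[0, 0, -0.7], 0]])

```text
time_s: 9.15
position: [0.4989, -0.2548, 0.2488]
ee_rot: [[-0.287, 0.958, 0.0], [0.958, 0.287, -0.0], [-0.0, 0.0, -1.0]]
contact_force: [0.4, -0.5, -1.5]
width: 0.0114
```

arm_command(steps=[[[0, 0, -0.3], 0], [[0, 0, -0.3], 0], [[0, 0, -0.3], 0]])

```text
time_s: 9.45
position: [0.4989, -0.2548, 0.2486]
ee_rot: [[-0.287, 0.958, 0.0], [0.958, 0.287, -0.0], [-0.0, 0.0, -1.0]]
contact_force: [0.5, -0.5, 0.0]
width: 0.0112
```

Slope is about -0.01 rad, so essentially flat, with contact near 0.2487. I'll lift 11.6 mm, mid-window between the 10 mm tip and 13 mm of slack.

arm_command(steps=[[[0, 0, 2], 0], [[0, 0, 4], 0], [[0, 0, 6], 0], [[0, 0, 8], 0], [[0, 0, 10], 0], [[0, 0, 11.6], 0], [[0, 0, 11.6], 0], [[0, 0, 11.6], 0]])

```text
time_s: 10.25
position: [0.4988, -0.2548, 0.2601]
ee_rot: [[-0.287, 0.958, 0.0], [0.958, 0.287, -0.0], [-0.0, 0.0, -1.0]]
contact_force: [0.1, 0.7, -1.3]
width: 0.0111
```

arm_command(steps=[[[-4, -1.2, 0], 0], [[-8, -2.4, 0], 0], [[-12, -3.6, 0], 0], [[-15, -4.5, 0], 0], [[-17, -5.1, 0], 0], [[-17, -5.1, 0], 0]])

```text
time_s: 10.85
position: [0.4815, -0.26, 0.2601]
ee_rot: [[-0.287, 0.958, 0.0], [0.958, 0.287, -0.0], [-0.0, 0.0, -1.0]]
contact_force: [-0.3, -0.2, -1.0]
width: 0.0115
```

arm_command(steps=[[[-1, -0.3, 0], 0], [[-2, -0.6, 0], 0], [[-2, -0.6, 0], 0]])

```text
time_s: 11.15
position: [0.4798, -0.2605, 0.26]
ee_rot: [[-0.287, 0.958, 0.0], [0.958, 0.287, 0.0], [0.0, 0.0, -1.0]]
contact_force: [0.4, -0.0, -1.4]
width: 0.0107
```

arm_command(steps=[[[-1, -0.3, 0], 0], [[-2, -0.6, 0], 0], [[-2, -0.6, 0], 0]])

```text
time_s: 11.45
position: [0.4777, -0.2611, 0.26]
ee_rot: [[-0.287, 0.958, 0.0], [0.958, 0.287, 0.0], [0.0, 0.0, -1.0]]
contact_force: [-0.0, 0.9, -1.5]
width: 0.0112
```

arm_command(steps=[[[-1, -0.3, 0], 0], [[-2, -0.6, 0], 0], [[-2, -0.6, 0], 0]])

```text
time_s: 11.75
position: [0.4757, -0.2617, 0.26]
ee_rot: [[-0.287, 0.958, 0.0], [0.958, 0.287, -0.0], [-0.0, 0.0, -1.0]]
contact_force: [-0.3, -0.0, -1.8]
width: 0.0115
```

arm_command(steps=[[[-1, -0.3, 0], 0], [[-2, -0.6, 0], 0], [[-3, -0.9, 0], 0], [[-3, -0.9, 0], 0]])

```text
time_s: 12.15
position: [0.4727, -0.2626, 0.2601]
ee_rot: [[-0.287, 0.958, 0.0], [0.958, 0.287, 0.0], [-0.0, 0.0, -1.0]]
contact_force: [0.6, -0.5, -1.7]
width: 0.0108
```

arm_command(steps=[[[-1, -0.3, 0], 0], [[-2, -0.6, 0], 0], [[-3, -0.9, 0], 0], [[-3, -0.9, 0], 0]])

```text
time_s: 12.55
position: [0.4697, -0.2635, 0.26]
ee_rot: [[-0.287, 0.958, 0.0], [0.958, 0.287, 0.0], [-0.0, 0.0, -1.0]]
contact_force: [0.9, -0.3, -2.0]
width: 0.0113
```

arm_command(steps=[[[-1, -0.3, 0], 0], [[-2, -0.6, 0], 0], [[-4, -1.2, 0], 0], [[-6, -1.8, 0], 0], [[-6, -1.8, 0], 0]])

```text
time_s: 13.05
position: [0.4636, -0.2653, 0.26]
ee_rot: [[-0.287, 0.958, -0.0], [0.958, 0.287, 0.0], [0.0, -0.0, -1.0]]
contact_force: [-0.1, 0.2, -0.3]
width: 0.0115
```

arm_command(steps=[[[-3, -0.9, 0], 0], [[-6, -1.8, 0], 0], [[-10, -3, 0], 0], [[-14, -4.2, 0], 0], [[-19, -5.7, 0], 0], [[-24, -7.2, 0], 0], [[-24, -7.2, 0], 0]])

```text
time_s: 13.75
position: [0.4391, -0.2727, 0.2601]
ee_rot: [[-0.287, 0.958, -0.0], [0.958, 0.287, -0.0], [-0.0, -0.0, -1.0]]
contact_force: [-0.4, 0.1, -2.0]
width: 0.0112
```

Cassette is off the peg with no contact. Lift and carry it above the rack.

arm_command(steps=[[[-5, 0, 15], 0], [[-8, 10, 30], 0], [[-8, 35, 40], 0], [[-5, 70, 40], -2], [[0, 110, 40], -4], [[5, 150, 40], -6], [[15, 190, 40], -8], [[30, 230, 40], -10], [[50, 270, 40], -12], [[70, 310, 40], -14], [[90, 350, 40], -16], [[110, 385, 40], -17.5], [[130, 415, 40], -18.7], [[145, 435, 40], -18.7], [[155, 445, 40], -18.7], [[155, 445, 40], -18.7], [[155, 445, 40], -18.7]])

```text
time_s: 15.45
position: [0.5946, 0.1725, 0.2996]
ee_rot: [[0.035, 0.999, -0.001], [0.999, -0.035, -0.0], [-0.0, -0.001, -1.0]]
contact_force: [-0.6, -1.0, -0.6]
width: 0.0113
```

```bash
python3 - <<'E'
from h import *
np.set_printoptions(precision=4,suppress=True)
import cv2
s=telemetry.get_state();print(s["position"],s["contact_force"])
f=optics.grab_frame("top");g=optics.grab_frame("scene");w=optics.grab_frame("wrist")
a=cv2.resize(g["pixels"][120:360,330:530],None,fx=2,fy=2);b=w["pixels"]
c=np.zeros((480,800,3),np.uint8);c[:,:400]=a;c[:,400:]=b[:,120:520]
cv2.imwrite("pics/m.png",c[...,::-1])
r=np.array([.594,.172]);
E=np.array(w["extrinsics"])
def PW(p):
    q=E[:3,:3]@np.array(p)+E[:3,3];th=np.arctan2(np.hypot(q[0],q[1]),q[2]);ph=np.arctan2(q[1],q[0])
    return np.array([w["cx"]+w["fx"]*th*np.cos(ph),w["cy"]+w["fy"]*th*np.sin(ph)])
t=np.radians(-1.9);X=np.array([np.cos(t),np.sin(t)]);Y=np.array([-X[1],X[0]])
for i,j in ((50,65),(50,-65),(-50,65),(-50,-65)):
  p=r+(X*i+Y*j)/1000;print("corner",i,j,PW([*p,.012]),P(g,[*p,.012]),P(f,[*p,.012]))
p=s["position"]
for j in(28,-28):
  for i in (-8,8): q=p[:2]+(X*i+Y*j)/1000;print("foot",i,j,PW([*q,p[2]-.109]),P(g,[*q,p[2]-.109]))
E
```

```text
[0.5946 0.1725 0.2996] [-0.5778 -1.0457 -0.5748]
corner 50 65 [358.7456 146.2907] [479.7438 318.7888] [155.8775 231.1129]
corner 50 -65 [356.4819 254.158 ] [413.3415 317.4123] [216.4464 234.822 ]
corner -50 65 [271.8851 146.4859] [470.6179 280.773 ] [149.6153 277.3357]
corner -50 -65 [274.634  254.3267] [408.2192 279.498 ] [211.4127 281.2208]
foot -8 28 [304.5243 203.4358] [474.493  231.8254]
foot 8 28 [327.7795 203.3892] [476.1309 237.9191]
foot -8 -28 [305.3118 279.517 ] [443.5963 231.206 ]
foot 8 -28 [327.2495 279.4702] [444.8877 237.2913]
```

View pics/m.png

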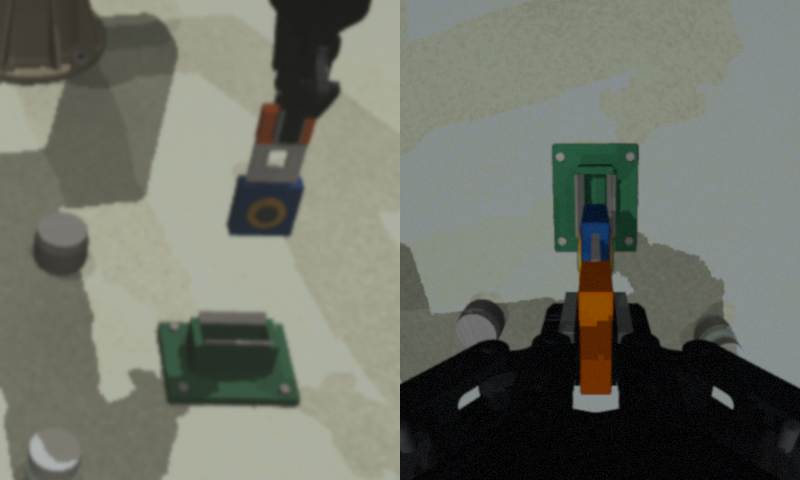

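Composite (left scene, right wrist): the foot's bottom corners are at scene (444,237) and (476,238), as predicted. The rack's corners in the wrist view match within about 1 px in x, with a small +y hint. I'll shift +1 mm in y, descend to just above the lip, then ease in.

arm_command(steps=[[[0, 1, -20], 0], [[0, 1, -45], 0], [[0, 1, -70], 0], [[0, 1, -90], 0], [[0, 1, -105], 0], [[0, 1, -115], 0], [[0, 1, -120], 0], [[0, 1, -120], 0], [[0, 1, -120], 0]])

```text
time_s: 16.5
position: [0.5953, 0.1735, 0.181]
ee_rot: [[0.035, 0.999, 0.001], [0.999, -0.035, 0.0], [0.0, 0.001, -1.0]]
contact_force: [0.4, 0.7, -1.7]
width: 0.0116
```

```bash
python3 - <<'E'
from h import *
g=optics.grab_frame("scene");w=optics.grab_frame("wrist");f=optics.grab_frame("top")
c=np.zeros((480,800,3),np.uint8);c[:,:400]=cv2.resize(g["pixels"][220:340,390:490],None,fx=4,fy=4);c[:,400:]=cv2.resize(w["pixels"][60:300,220:420],None,fx=2,fy=2)
cv2.imwrite("pics/m2.png",c[...,::-1]);print(telemetry.get_state()["contact_force"])
E
```

```text
[-0.63842741 -0.28956465 -0.53091126]
```

View pics/m2.png

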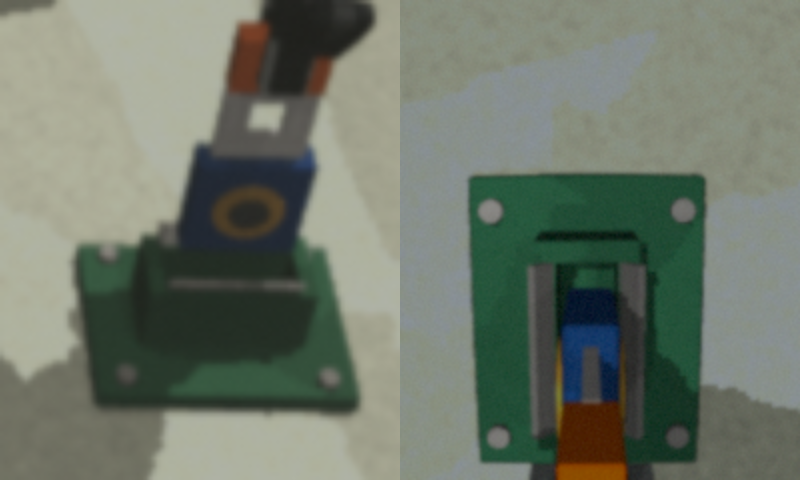

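The foot is hovering over the slot, centred between the lips (wrist crop: lips at 556/618, foot about 566-617), and the y position looks good. I'll lower it gently.

arm_command(steps=[[[0, 0, -4], 0], [[0, 0, -8], 0], [[0, 0, -12], 0], [[0, 0, -16], 0], [[0, 0, -20], 0], [[0, 0, -20], 0]])

```text
time_s: 17.25
position: [0.5944, 0.1734, 0.1591]
ee_rot: [[0.035, 0.999, -0.001], [0.999, -0.035, -0.0], [-0.0, -0.001, -1.0]]
contact_force: [0.0, 0.4, -1.5]
width: 0.0113
```

arm_command(steps=[[[0, 0, -5], 0], [[0, 0, -10], 0], [[0, 0, -15], 0], [[0, 0, -20], 0], [[0, 0, -25], 0], [[0, 0, -30], 0], [[0, 0, -34], 0], [[0, 0, -34], 0], [[0, 0, -34], 0]])

```text
time_s: 18.15
position: [0.5948, 0.1736, 0.126]
ee_rot: [[0.035, 0.999, -0.0], [0.999, -0.035, -0.0], [-0.0, -0.0, -1.0]]
contact_force: [-1.4, -0.8, -2.0]
width: 0.011
```

arm_command(steps=[[[0, 0, -1], 0], [[0, 0, -2], 0], [[0, 0, -3], 0], [[0, 0, -4], 0], [[0, 0, -4], 0], [[0, 0, -4], 0]])

```text
time_s: 18.75
position: [0.5948, 0.1735, 0.122]
ee_rot: [[0.035, 0.999, 0.0], [0.999, -0.035, -0.0], [-0.0, 0.0, -1.0]]
contact_force: [-0.7, -0.2, -0.7]
width: 0.0112
```

arm_command(steps=[[[0, 0, -0.5], 0], [[0, 0, -1], 0], [[0, 0, -1], 0], [[0, 0, -1], 0]])

```text
time_s: 19.15
position: [0.595, 0.1735, 0.1217]
ee_rot: [[0.035, 0.999, 0.001], [0.999, -0.035, 0.0], [0.0, 0.001, -1.0]]
contact_force: [-0.8, -0.4, 5.0]
width: 0.0115
```

The floor is felt at the expected height (TCP 0.1217, expected about 0.121). Release and rise.

arm_command(steps=[[[0, 0, 0.6], 0], [[0, 0, 0.6], 0], [[0, 0, 0.6], 0], [[0, 0, 0.6], 0], [[0, 0, 0.6], 0], [[0, 0, 0.6], 0]], gripper=0.5)

```text
time_s: 19.75
position: [0.5948, 0.1736, 0.1215]
ee_rot: [[0.035, 0.999, -0.0], [0.999, -0.035, -0.0], [-0.0, -0.0, -1.0]]
contact_force: [0.3, -0.6, -0.3]
width: 0.043
```

arm_command(steps=[[[0, 0, 10], 0], [[0, 0, 30], 0], [[0, 0, 60], 0], [[0, 0, 90], 0], [[-20, -40, 120], 0], [[-40, -80, 130], 0], [[-60, -120, 130], 0], [[-80, -160, 130], 0], [[-80, -200, 130], 0], [[-80, -200, 130], 0], [[-80, -200, 130], 0]])

```text
time_s: 20.85
position: [0.5149, -0.0272, 0.2525]
ee_rot: [[0.037, 0.999, 0.001], [0.999, -0.037, 0.0], [0.0, 0.001, -1.0]]
contact_force: [0.4, -0.1, -0.3]
width: 0.0426
```

```bash
python3 - <<'E'
from h import *
np.set_printoptions(precision=1,suppress=True)
s=telemetry.get_state();print(s["time_s"],s["position"],s["contact_force"])
g=optics.grab_frame("scene");f=optics.grab_frame("top")
c=np.zeros((480,800,3),np.uint8);c[:,:400]=cv2.resize(g["pixels"][220:340,390:490],None,fx=4,fy=4);c[:,400:]=cv2.resize(f["pixels"][160:400,140:340],None,fx=2,fy=2)
cv2.imwrite("pics/m3.png",c[...,::-1])
for n in("jar","tin"):print(n,[d["at"] for d in nets.spot_in("top",n)[:2]])
for z in(.06,.151):
  for j in(-.022,.022):print(z,j,P(g,[.600,.1735+j,z]),P(f,[.6,.1735+j,z]))
E
```

```text
20.85 [ 0.5 -0.   0.3] [ 0.4 -0.1 -0.3]
jar [[288.0, 190.2]]
tin [[254.3, 330.5]]
0.06 -0.022 [437.1 285. ] [187.8 248.5]
0.06 0.022 [459.5 284.9] [166.2 247.8]
0.151 -0.022 [445.  252.2] [176.1 237.8]
0.151 0.022 [468.7 252.1] [152.4 237.2]
```

View pics/m3.png

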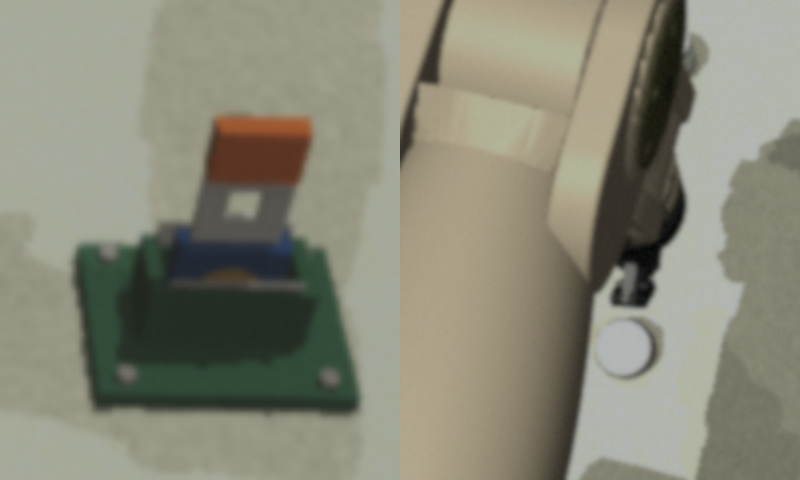

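Final view: the cassette stands upright in the slot. Its orange front top edge is at scene (443–468, ~253), against the predicted (445–469, 252) for a fully seated foot.

```bash
python3 -c "
from plant import arm;print(arm.hand_in())"
```

```text
the job is handed in; nothing more can be done
None
```

The cassette is off the peg and standing upright in the green rack's slot, and I handed the job in at about 21 s on the robot's clock.

- **Peg:** I gripped the orange end and felt for the shank at about 25 and 50 mm out. The slope came out close to flat, about -0.01 rad. I lifted 11.6 mm and slid the cassette past the tip. The largest peg load I read was about 5.5 N, while the gripper was closing, and sliding past the tip showed nothing above sensor noise. Forces were read only between moves, so a brief spike could have been missed.
- **Rack:** The foot met the slot floor at TCP height 0.1217 m, where about 0.121 m was expected, with roughly 6.5 N of contact. I eased off, let go and moved the arm clear.
- **Last checks:** The scene image shows the orange top edge within about 2 pixels of where a fully seated, upright cassette should be, and the wrist force is about zero.
- **Bystanders:** The tin is where it was. The last top view had the jar partly hidden by the arm: it was spotted at (288,190), against (276,187) at the start. I put that down to the arm being in the way, since the gripper and the cassette passed well above it, but I could not confirm it. I did not look at the brush again, and nothing passed low near it.

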